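# Load the white calibration disc into the colour reader with the flat lifter

### The job

Pick up the flat lifter by its handle with the white calibration disc balanced on its blade, carry it level to the reader and lower the disc between the four pins of the nest, until it lies flat there and the blade hangs free below it. Then, with the blade's nose against the carriage's end wall, slide the carriage fully home against its adjustable stop, whose place must be felt, and keep it pressed there with about 10 newtons (never over 20) for a second. Draw the blade out, lay the lifter flat on the bench, and keep the gripper off the disc and the reader and leave the other things alone.

Things in the scene. Friction and masses are not known exactly. Their poses are not given: they have to be found in the camera images.
- lifter: flat dark-steel lifter lying on the bench. Blade 200 long (x), 32 wide (y), 4 thick; upright black bar handle on its rear, 90 long (x), 16 wide (y), from 4 to 44 above the underside. Origin: on the underside, mid width, where the disc lies; x points to the nose (24 ahead of the origin), z up. The blade's tail is at x -176, the handle from x -176 to -86, middle at -131. About 0.22 kg
- disc: white ceramic calibration disc, 60 diameter, 10 thick, about 0.05 to 0.1 kg, lying loose on the blade within a few mm of the lifter's origin; origin: centre of its underside, z up
- reader: colour reader fixed to the bench: base plate 275 x 130, 20 high (x -65 to +210), white head 100 x 140, top at 62 (x 110 to 210), at its far end; an aluminium carriage on the base slides along x towards the head. Origin: on the bench below the nest centre as it is with the carriage fully out; x points from the carriage's open end to the head, z up
- nest (a point): centre of the disc's nest on the carriage, at rail-top height (44 above the bench); axes as the reader's, moves with the carriage. The disc lies across two rails along x; the channel between them is 44 wide, 18 deep, open to -x. Four upright round-topped pins, 6 diameter, 10 high, on the rails at x +-22.6, y +-28 hold the disc with 3 play all round. Carriage and rails start at x -42
- wall (a point): middle of the face of the carriage's end wall that closes the channel, 45 ahead (x) of the nest point, 9 below the rail tops; wall 8 thick, 84 wide, from the channel floor to 2 above the rails; the blade's nose pushes here, between 17 below the rail tops and their height; axes as the reader's
- carriage (a joint): slide of the carriage along the reader's x, m: 0 fully out (starts 0 to 0.010). Home is where its end wall meets the rigid adjustable stop, a dark steel block (10 along x, 30 wide, 32 high) clamped on the base between carriage and head: set anew each time, anywhere from 0.026 to 0.042, and not reported. Stiff: about 3 N moves it, and it stays where it is left
- mug: steel travel mug, 74 diameter, 178 tall, bystander; origin at the centre of its underside
- calculator: desk calculator, 170 x 110 x 18, bystander; origin at the centre of its underside
- tape: roll of tape lying flat, 50 diameter, 18 high, bystander; origin at the centre of its underside
There are look-alikes about, which are no part of the job. Of the things like the lifter, leave any that is turquoise; of the rest the larger one is meant.

How it is judged (in metres and radians):
On the way, in this order (a step that is already met when the one before it is completed fails the run):
1. the disc rides on the raised lifter, more than 30 mm above the bench (height (world z) of disc above 0.03 m and height (world z) of lifter above 0.026 m and contact force between disc and lifter above 0.2 N), for 0.2 s.
2. the disc lies flat in the nest, within 5 mm of its centre, free of the blade, the carriage not yet home (horizontal distance between disc and nest below 0.005 m and z of disc in the frame of nest between -0.003 and 0.002 m and angle between disc's own z axis and vertical below 0.06 rad and contact force between disc and lifter below 0.05 N and distance between carriage_c11 and stop_c0 above 0.0125 m), for 0.1 s.
3. the lifter presses the carriage home (within 1.5 mm of its stop) with more than 6 N for half a second (distance between carriage_c11 and stop_c0 below 0.0105 m and contact force between lifter and reader above 6 N), for 0.5 s.
At the end, for the whole second after the job is handed in: the carriage is home, its end wall within 1.5 mm of the stop; the disc lies flat (within 0.06 rad) on the rails between the pins, within 5 mm of the nest's centre and free of the blade; the lifter lies flat and still on the bench, its origin under 4 mm, clear of the reader (horizontal distance between disc and nest below 0.005 m and z of disc in the frame of nest between -0.003 and 0.002 m and angle between disc's own z axis and vertical below 0.06 rad and contact force between disc and lifter below 0.05 N and distance between carriage_c11 and stop_c0 below 0.0105 m and contact force between disc and reader above 0.2 N and linear speed of each of disc, lifter below 0.01 m/s and contact force between lifter and reader below 0.05 N and height (world z) of lifter below 0.004 m and angle between lifter's own z axis and vertical below 0.08 rad); the robot touches nothing.
It fails at once if the disc tilts by more than 0.25 rad or falls to the bench (underside below 2 mm) (angle between disc's own z axis and vertical above 0.25 rad or height (world z) of disc below 0.002 m).
It fails at once if the gripper or arm touches the disc (0.5 N) (contact force between any of the fingers, the arm and disc above 0.5 N).
It fails at once if the gripper or arm presses on the reader (1 N): the carriage is pushed with the lifter (contact force between any of the fingers, the arm and reader above 1 N).
It fails at once if the lifter presses the reader with more than 20 N (contact force between lifter and reader above 20 N).
It fails at once if a bystander is moved by more than 30 mm (distance of any of mug, calculator, tape from where it was at the start of the episode above 0.03 m).
It also fails if it takes over 72 s, if anything falls off the work surface, if the arm or the gripper's body presses on something with over 40 N, if the wrist force passes 120 N, or if a joint passes its speed limit or range.

### The arm

A 6-joint arm with a two-finger parallel gripper is mounted at the origin on the work surface. World frame = base frame: x ahead of the robot, y to its left, z up, the work surface at z = 0. Lengths are in mm, angles in rad, forces in N, time in s.
With the tool pointing down it reaches from about 375 to 900 mm from the base axis. Payload 3.1 kg.
Tool frame: the origin (TCP) lies midway between the tips of the shut fingers; the grasp point (between the pads) lies 19 mm behind it; z points along the fingers, y is the line along which they close (so a half turn about z gives the same grasp; the last joint's range is limited). The gripper opens to 85 mm and grips with 20 to 120 N. Pads are 22 mm wide; open, the fingers measure 114 mm over their backs; the gripper's body (76 mm by 85 mm) begins 54 mm behind the grasp point. The pads swing forward as they close: fully open they stand 13 mm farther back than shut.
Start: joints at [-1.379, 0.527, 1.433, -0, 1.181, -0.178], TCP at [226.497, -582.491, 231.31] pointing down, gripper open.
Joint ranges: [-3.08, 3.08], [-0.75, 2.2], [0.22, 2.44], [-1.43, 4.57], [0, 2.65], [-2.85, 2.85]. Speed limits (rad/s): [2.79, 2.79, 3.14, 3.14, 3.14, 3.14].

### API

Orientations are given as a unit quaternion [w, x, y, z].
In Python, from rig import env, optics, order gives the robot as it stands.
- The arm moves only by the tool servo_tool, never from a script. Its argument "series" is a list of rows, each an object with "dp": the shift along the tool's x, y, z in mm, a list of three; "twist": the turn about the tool's z in units of 6 degrees (1.0 is 6 degrees); "hand": the finger opening in mm, from 0 to 85.4. In form: [{"dp": [x, y, z], "twist": twist, "hand": hand}, ...]. A call has 1 to 12 rows; each row is the pose to reach, as a shift and turn from the pose commanded when the call began, along the tool's axes at that moment; what a row does not reach only later rows make up. A row lasts 1/8 s, in which the tool goes at most 62.5 mm and 10.7 degrees, less where a joint would pass 70% of its speed; a pose out of reach is approached as far as the arm can. A call with a gripper value outside its range is refused whole. The fingers move at their own pace and stop on an object; "grip_force" is the grip in N (left out, the last holds). Time passes only in rows, so rows that repeat a pose let the fingers close. It gives the time, the measured TCP pose, the force, the opening and the grip force at its end, in the units of the state.
- env.sense(): the state, without advancing time (a new reading comes with each control period).
- optics.get_image(name): name is "side" or "top"; returns a dict with "image" (420x560x3 uint8, blue, green, red), "intrinsics" (3x3 intrinsics, pixels), "rvec" (rotation vector, rad) and "tvec" (3), from world to camera coordinates, as OpenCV has them. Camera axes: x right, y down, z forward; pixel columns grow to the right and rows downward; lengths in mm; the calibration is good to about 2 mm. A picture is of the moment at which its call begins. There is no depth.
- order.finish_job(): hands the job in; it is judged then, once.
The state is a dict: "t": time; "joint_pos": joint angles; "qvel": joint speeds; "tau": joint torques, N m; "ee_pos": TCP position; "orientation": TCP orientation; "force": force on the tool from outside, world axes, zero at the start; "ft_torque": the same for the moment, N m; "width": finger opening in mm; "gripper_force": force on a finger pad.
Only numpy, scipy, OpenCV 4.12 (cv2) and the standard library are available. Lean on these libraries where they do the work, as an engineer would, in place of code of your own. Each camera call takes 0.05 s, during which the arm holds its last target. There are 200 camera calls.

## Working session

There is one attempt and no reset: what is moved stays moved. The work goes in short steps, Python scripts to look and compute and a tool call to move; the robot and the scene stay as the last step left them, time stands still between calls to the robot, and variables do not carry over. Pictures are saved under pics/ and viewed, at most 12 in all, crops included, and the job is handed in when it is done.

Besides the shell and the picture viewer there is one more tool, called after "Call:" as name([rows], argument=value, ...), one row to a line, values as JSON. servo_tool: Moves the arm, as the interface text tells. Its arguments: {"type":"object","properties":{"series":{"type":"array"},"grip_force":{"type":"number"}},"required":["series"]}

```bash
mkdir -p pics
python3 - <<'E'
from rig import env, optics, order
import cv2,pickle
s=env.sense();print(s)
for n in("top","side"):
    d=optics.get_image(n);cv2.imwrite(f"pics/{n}0.png",d["image"]);pickle.dump(d,open(f"{n}0.pkl","wb"));print(n,d["intrinsics"],d["rvec"],d["tvec"])
E
```

```text
{'t': 0.0, 'joint_pos': array([-1.37848567e+00,  5.28476525e-01,  1.43389280e+00, -3.97524308e-06,
        1.18135171e+00, -1.78512874e-01]), 'qvel': array([-0.00215621, -0.000815  ,  0.0001683 ,  0.00101363, -0.00012948,
        0.00011925]), 'tau': array([ 3.28299666e-05, -4.42343009e+01, -1.78025687e+01, -2.36768318e-05,
        8.56399827e-03,  7.78838199e-06]), 'ee_pos': array([ 226.37289785, -581.81514935,  230.3302463 ]), 'orientation': array([-1.06415406e-03,  9.82859728e-01,  1.84351898e-01, -9.17962956e-06]), 'force': array([-0.11900514, -1.1773648 ,  0.3544794 ]), 'ft_torque': array([-0.06280942, -0.015119  , -0.02726101]), 'gripper_force': 0.0, 'width': 85.2853743875883}
top [[397.46801423   0.         276.56864478]
 [  0.         397.46801423 205.44218452]
 [  0.           0.           1.        ]] [ 2.12820768 -2.12043335  0.15938751] [  14.63095579  505.0186111  1329.08717035]
side [[512.78446609   0.         282.87788193]
 [  0.         512.78446609 209.40611749]
 [  0.           0.           1.        ]] [ 2.20112492 -0.07220909  0.0130534 ] [-510.24190707   82.22853469 1585.60466949]
```

View pics/top0.png

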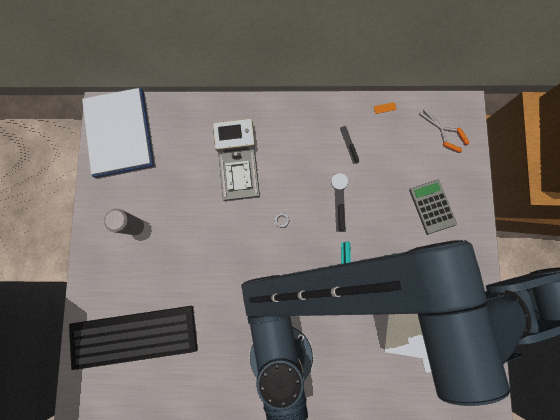

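View pics/side0.png

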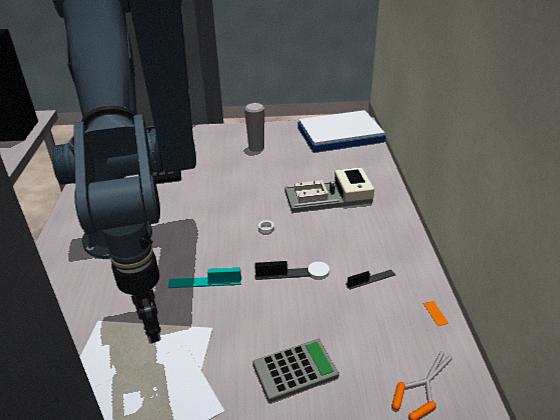

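The top view shows the lifter with the white disc at (340,181) and its handle at (341,218). The reader's head is at (235,133) and its carriage at (238,177). A smaller black look-alike is at (349,145) and a turquoise one at (346,255). The side view agrees, with the disc at (318,270) and the handle at (271,269). Next I'll zoom in on both views to measure.

Run:
```python
import cv2,numpy as np
t=cv2.imread("pics/top0.png");s=cv2.imread("pics/side0.png")
a=cv2.resize(t[110:210,205:265],None,fx=6,fy=6,interpolation=cv2.INTER_CUBIC) #360x600
b=cv2.resize(s[160:220,280:380],None,fx=4.4,fy=4.4,interpolation=cv2.INTER_CUBIC)
c=cv2.resize(s[250:290,240:340],None,fx=4.4,fy=4.4,interpolation=cv2.INTER_CUBIC)
o=np.zeros((600,800,3),np.uint8);o[:600,:360]=a;o[:264,360:]=b;o[300:476,360:]=c
cv2.imwrite("pics/z.png",o)
```

```text
(no output)
```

View pics/z.png

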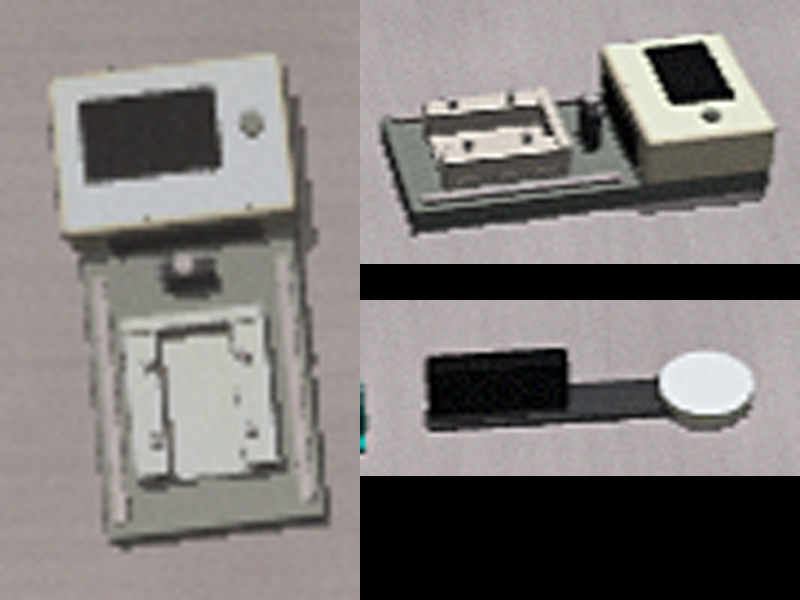

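The zoomed crop shows the head's top corners near crop px (52,82), (278,55), (294,210) and (65,237). The carriage outline is (126,318), (265,304), (280,470), (137,484), with pins and a dark stop visible behind the wall. I'll compute positions from these.

```bash
cat > h.py <<'E'
import cv2,numpy as np,pickle
def ray(d,p,z):
    R=cv2.Rodrigues(np.array(d["rvec"],float))[0];t=np.array(d["tvec"],float).ravel();K=d["intrinsics"]
    p=np.atleast_2d(np.array(p,float));v=(np.linalg.inv(K)@np.c_[p,np.ones(len(p))].T).T@R
    c=-R.T@t
    return (c+v*((z-c[2])/v[:,2])[:,None])[:,:2]
def proj(d,P): return cv2.projectPoints(np.array(P,float).reshape(-1,3),np.array(d["rvec"],float),np.array(d["tvec"],float),d["intrinsics"],None)[0][:,0]
def blob(d,f,box):
    x0,y0,x1,y1=box;im=d["image"][y0:y1,x0:x1];m=f(im.astype(int)).astype(np.uint8)
    n,l,s,c=cv2.connectedComponentsWithStats(m);i=1+np.argmax(s[1:,4])
    cn=max(cv2.findContours((l==i).astype(np.uint8),0,1)[0],key=len)
    return c[i]+[x0,y0],s[i,4],cn[:,0]+[x0,y0]
E
python3 - <<'E'
from h import *
T=pickle.load(open("top0.pkl","rb"));S=pickle.load(open("side0.pkl","rb"))
white=lambda i:i.min(2)>185
dark=lambda i:i.max(2)<45
for n,d,b,bh in(("top",T,(325,168,355,192),(328,195,355,235)),("side",S,(300,255,335,285),(245,255,300,285))):
    c,a,k=blob(d,white,b);print(n,"disc",c,a,ray(d,c,14))
    c2,a2,k2=blob(d,dark,bh);r=cv2.minAreaRect(k2.astype(np.float32));print("handle",c2,a2,r,ray(d,c2,44),ray(d,c2,24))
cr=lambda L:np.array(L)/6+[205,110]-0.4
for n,L,z in(("head",[(52,82),(278,55),(294,210),(65,237)],62),("carr",[(126,318),(265,304),(280,470),(137,484)],44),("base",[(110,540),(325,520)],20)):
    P=ray(T,cr(L),z);print(n,P.round(1).tolist(),P.mean(0));e=P-np.roll(P,-1,0);print(np.hypot(*e.T).round(1),np.degrees(np.arctan2(e[:,1],e[:,0])).round(1))
cs=lambda L:np.array(L)/4.4+[280-360/4.4,160]-0.4
for n,L,z in(("head",[(603,45),(726,34),(775,128),(638,150)],62),("base",[(382,120),(415,220)],20)):
    P=ray(S,cs(L),z);print("side",n,P.round(1).tolist(),P.mean(0));e=P-np.roll(P,-1,0);print(np.hypot(*e.T).round(1),np.degrees(np.arctan2(e[:,1],e[:,0])).round(1))
E
```

```text
top disc [339.26666667 180.90769231] 195 [[ 598.7678246  -205.25257093]]
handle [339.0952381  218.47619048] 42 ((339.0154113769531, 218.1230926513672), (24.310808181762695, 2.9768333435058594), 82.87498474121094) [[ 459.99761677 -197.64102101]] [[ 462.74747068 -200.41365253]]
side disc [318.32520325 268.29674797] 246 [[ 598.74353702 -206.9969209 ]]
handle [271.15568862 269.53692615] 501 ((272.34967041015625, 269.82073974609375), (16.75330924987793, 34.366641998291016), 86.05481719970703) [[ 466.75950559 -234.50259735]] [[ 466.97903645 -212.92370288]]
head [[796.3, 241.7], [812.7, 108.5], [717.5, 97.6], [701.2, 231.1]] [756.92453382 169.71732572]
[134.2  95.9 134.4  95.6] [  97.     6.5  -83.1 -173.6]
carr [[657.5, 196.8], [666.0, 115.3], [566.4, 104.8], [558.0, 187.8]] [611.9810562  151.17481542]
[ 82.  100.1  83.4  99.9] [  95.9    6.   -84.2 -174.8]
base [[529.4, 206.3], [541.6, 79.9]] [535.49077252 143.11942993]
[127. 127.] [ 95.5 -84.5]
side head [[703.7, 228.7], [801.8, 236.8], [813.6, 103.3], [709.0, 83.1]] [757.03684192 162.97329332]
[ 98.4 134.  106.5 145.7] [-175.3   95.1   10.9  -87.9]
side base [[528.8, 200.7], [545.0, 67.4]] [536.92105881 134.05390646]
[134.3 134.3] [ 96.9 -83.1]
```

Run:
```python
from h import *
T=pickle.load(open("top0.pkl","rb"));S=pickle.load(open("side0.pkl","rb"))
cs=lambda L:np.array(L)/4.4+[240-360/4.4,250-300/4.4]-0.4
for n,L,z in(("topfar",[(428,356),(567,350)],44),("bot",[(428,430),(660,416)],0)):
    P=ray(S,cs(L),z);e=P[1]-P[0];print(n,P.round(1).tolist(),np.hypot(*e),np.degrees(np.arctan2(e[1],e[0])))
# top: black/dark column centroids along handle rows
g=T["image"].max(2)
for r in range(188,236,2):
    cols=np.arange(328,356);w=np.clip(150-g[r,328:356].astype(float),0,None);print(r,g[r,330:352].tolist(), round((cols*w).sum()/max(w.sum(),1),2))
```

```text
topfar [[423.6, -202.2], [510.7, -203.2]] 87.09418669546909 -0.6698418289581098
bot [[421.2, -222.5], [568.0, -220.8]] 146.8327444317047 0.667324882033082
188 [152, 155, 153, 154, 94, 100, 162, 192, 193, 194, 194, 192, 195, 116, 88, 153, 156, 155, 158, 159, 155, 156] 338.83
190 [154, 155, 159, 153, 140, 83, 78, 78, 80, 80, 77, 78, 76, 81, 153, 161, 161, 159, 159, 160, 159, 158] 338.95
192 [151, 154, 155, 155, 138, 85, 79, 75, 76, 80, 76, 81, 76, 78, 151, 156, 156, 156, 158, 155, 161, 158] 338.95
194 [157, 161, 157, 160, 126, 79, 79, 75, 78, 78, 75, 73, 72, 73, 157, 162, 162, 160, 162, 160, 161, 158] 338.9
196 [156, 158, 162, 156, 157, 86, 78, 77, 74, 75, 76, 78, 77, 79, 155, 157, 156, 157, 162, 156, 161, 163] 339.04
198 [150, 157, 152, 157, 157, 86, 74, 78, 75, 74, 78, 79, 77, 76, 153, 156, 159, 155, 158, 160, 155, 156] 339.04
200 [161, 157, 161, 161, 164, 76, 75, 79, 76, 81, 76, 77, 78, 78, 133, 159, 159, 159, 160, 159, 159, 161] 339.11
202 [160, 160, 160, 161, 160, 81, 77, 78, 76, 78, 76, 81, 77, 80, 135, 156, 155, 158, 158, 156, 154, 156] 339.11
204 [160, 155, 155, 157, 157, 98, 8
[... 1078 characters left out ...]
 159] 340.16
224 [157, 163, 162, 160, 158, 163, 88, 74, 54, 39, 46, 54, 53, 53, 49, 134, 160, 160, 162, 165, 159, 160] 340.33
226 [157, 161, 157, 159, 156, 154, 73, 77, 52, 40, 43, 53, 48, 52, 44, 126, 152, 155, 155, 153, 153, 155] 340.34
228 [158, 159, 162, 160, 158, 161, 74, 76, 60, 37, 41, 56, 50, 54, 42, 84, 155, 157, 160, 158, 161, 159] 340.57
230 [163, 162, 160, 158, 157, 158, 93, 85, 67, 42, 43, 35, 38, 46, 76, 87, 155, 159, 159, 162, 157, 163] 340.64
232 [156, 156, 158, 156, 158, 158, 156, 156, 156, 153, 158, 156, 157, 159, 157, 158, 155, 162, 162, 158, 158, 161] 0.0
234 [161, 159, 161, 159, 159, 162, 162, 162, 163, 160, 160, 155, 157, 159, 159, 160, 163, 163, 159, 156, 156, 160] 0.0
```

Run:
```python
from h import *
T=pickle.load(open("top0.pkl","rb"))
g=T["image"].max(2).astype(float)
def cross(r,c0,step,th=118):
    c=c0
    while g[r,c]<th:c+=step
    return c-step+step*(th-g[r,c-step])/(g[r,c]-g[r,c-step])
L=np.array([(cross(r,338,-1),r) for r in range(190,230)]);Rr=np.array([(cross(r,340,1),r) for r in range(190,203)])
for n,P in(("L",ray(T,L,4)),("R",ray(T,Rr,4))):
    k=np.polyfit(P[:,0],P[:,1],1);print(n,np.degrees(np.arctan(k[0])),[np.polyval(k,x) for x in (460,500,540,570,598)])
print(ray(T,[(342.3,217)],44),ray(T,[(342,203.3),(342.8,230)],44),ray(T,[(340.5,231)],2))
```

```text
L 0.8640932855609935 [np.float64(-189.51185487450252), np.float64(-188.90855821981842), np.float64(-188.3052615651343), np.float64(-187.8527890741212), np.float64(-187.43048141584234)]
R -0.23246903673473251 [np.float64(-220.45400357208646), np.float64(-220.6162984666569), np.float64(-220.77859336122737), np.float64(-220.9003145321552), np.float64(-221.01392095835453)]
[[ 465.12213703 -208.68233615]] [[ 512.71597489 -208.72297533]
 [ 420.47458445 -209.37466717]] [[ 421.47386109 -207.43984848]]
```

Call:
servo_tool([
  {"dp":[40,-28,0],"twist":0.4,"hand":85},
  {"dp":[85,-60,10],"twist":0.8,"hand":85},
  {"dp":[130,-90,20],"twist":1.2,"hand":85},
  {"dp":[175,-122,40],"twist":1.6,"hand":85},
  {"dp":[220,-153,60],"twist":2.0,"hand":85},
  {"dp":[265,-185,80],"twist":2.4,"hand":80},
  {"dp":[310,-216,100],"twist":2.8,"hand":70},
  {"dp":[345,-240,115],"twist":3.2,"hand":60},
  {"dp":[365,-254,121],"twist":3.49,"hand":60},
  {"dp":[372,-259.3,121],"twist":3.49,"hand":60},
  {"dp":[372,-259.3,121],"twist":3.49,"hand":60},
])

```text
t: 1.48
ee_pos: [479.4, -206.1, 110.4]
orientation: [0.0, 1.0, 0.003, 0.0]
force: [-1.1, 0.2, -0.4]
width: 59.6
gripper_force: 0.0
```

Call:
servo_tool([
  {"dp":[0,0,15],"twist":0,"hand":52},
  {"dp":[0,0,35],"twist":0,"hand":52},
  {"dp":[0,0,55],"twist":0,"hand":52},
  {"dp":[0,0,75],"twist":0,"hand":52},
  {"dp":[0,0,92],"twist":0,"hand":52},
  {"dp":[0,0,100],"twist":0,"hand":52},
  {"dp":[0,0,100],"twist":0,"hand":52},
], grip_force=60)

```text
t: 2.35
ee_pos: [478.9, -206.1, 9.8]
orientation: [-0.0, 1.0, 0.002, -0.0]
force: [0.1, 0.2, 0.2]
width: 52.4
gripper_force: 0.0
```

Run:
```python
from h import *
from rig import env,optics
d=optics.get_image("side");t=optics.get_image("top")
a=cv2.resize(d["image"][200:300,230:350],None,fx=5,fy=5);b=cv2.resize(t["image"][160:240,310:360],None,fx=4,fy=4)
o=np.zeros((500,800,3),np.uint8);o[:,:600]=a;o[:320,600:]=b;cv2.imwrite("pics/g.png",o);print(env.sense()["ee_pos"])
```

```text
[ 479.49905575 -206.30529871   10.6155232 ]
```

View pics/g.png

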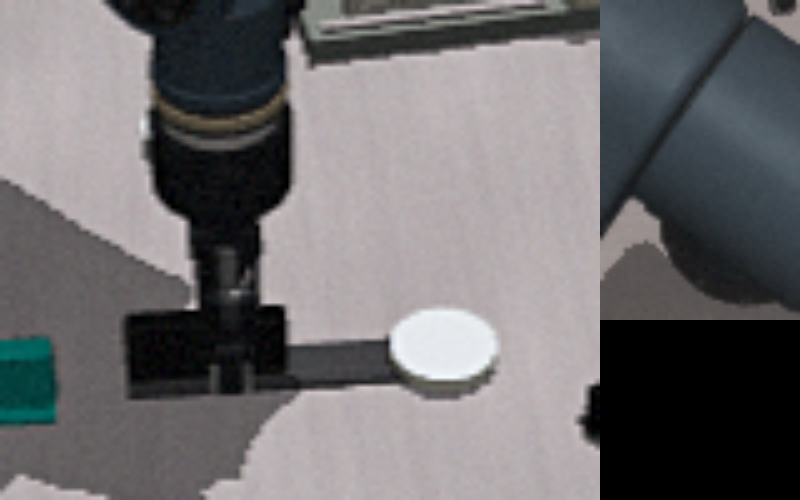

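The fingers straddle the handle, with the near finger at crop (233,370) and the handle spanning x 127–285. The disc sits undisturbed at (443,347). I'll close gently.

Call:
servo_tool([
  {"dp":[0,0,0],"twist":0,"hand":42},
  {"dp":[0,0,0],"twist":0,"hand":36},
  {"dp":[0,0,0],"twist":0,"hand":30},
  {"dp":[0,0,0],"twist":0,"hand":25},
  {"dp":[0,0,0],"twist":0,"hand":21},
  {"dp":[0,0,0],"twist":0,"hand":17},
  {"dp":[0,0,0],"twist":0,"hand":13},
  {"dp":[0,0,0],"twist":0,"hand":8},
  {"dp":[0,0,0],"twist":0,"hand":2},
  {"dp":[0,0,0],"twist":0,"hand":0},
], grip_force=110)

```text
t: 3.7
ee_pos: [479.3, -206.1, 10.5]
orientation: [0.0, 1.0, 0.003, 0.0]
force: [-0.2, 0.8, 5.4]
width: 14.7
gripper_force: 107.3
```

Call:
servo_tool([
  {"dp":[0,0,-1],"twist":0,"hand":0},
  {"dp":[0,0,-4],"twist":0,"hand":0},
  {"dp":[0,0,-9],"twist":0,"hand":0},
  {"dp":[0,0,-16],"twist":0,"hand":0},
  {"dp":[0,0,-25],"twist":0,"hand":0},
  {"dp":[0,0,-35],"twist":0,"hand":0},
  {"dp":[0,0,-46],"twist":0,"hand":0},
  {"dp":[0,0,-57],"twist":0,"hand":0},
  {"dp":[0,0,-66],"twist":0,"hand":0},
  {"dp":[0,0,-72],"twist":0,"hand":0},
  {"dp":[0,0,-75],"twist":0,"hand":0},
  {"dp":[0,0,-75],"twist":0,"hand":0},
])

```text
t: 5.2
ee_pos: [479.3, -206.0, 85.4]
orientation: [0.0, 1.0, 0.003, 0.0]
force: [0.7, -0.3, -2.7]
width: 14.7
gripper_force: 107.1
```

Run:
```python
from h import *
from rig import env,optics
white=lambda i:i.min(2)>185
d=optics.get_image("side");s=env.sense()
p=proj(d,[[598.8,-206,89]])[0];x,y=p.round().astype(int)
c,a,k=blob(d,white,(x-25,y-22,x+25,y+22));print(s["ee_pos"],s["orientation"],p,c,a,ray(d,c,89))
r=cv2.fitEllipse(k.astype(np.float32));print(r)
cv2.imwrite("pics/l.png",cv2.resize(d["image"][160:280,200:360],None,fx=5,fy=5))
```

```text
[ 479.12634282 -205.95309638   85.13912814] [-1.25910257e-04  9.99996505e-01  2.63555935e-03 -1.69471681e-04] [318.96281471 247.57020646] [319.05577689 247.95219124] 251 [[ 598.8701387  -207.59831897]]
((319.0538330078125, 247.9502716064453), (13.50284194946289, 21.43480682373047), 93.50532531738281)
```

View pics/l.png

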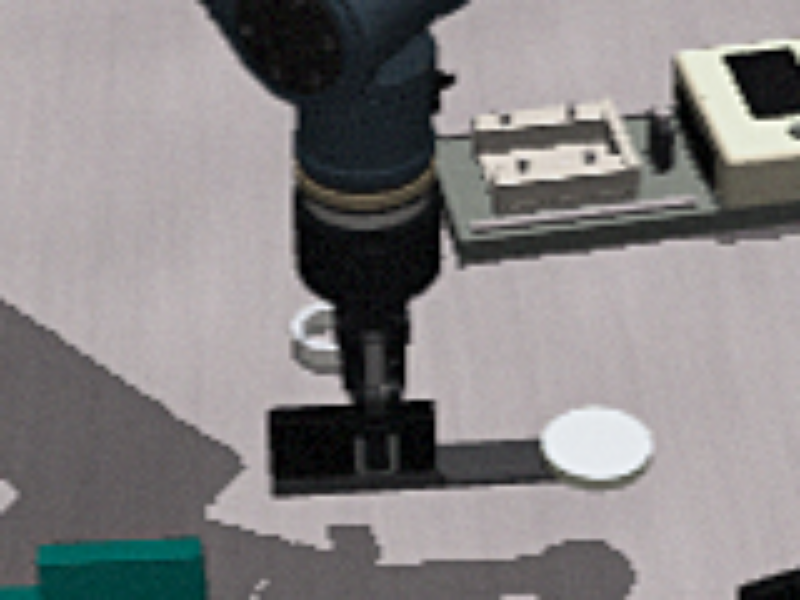

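The lifter is level with the disc on its blade at crop (597,443). The pins appear at crop (523,165), (590,157), (505,118) and (573,112). I'll refine the nest position from both views.

Run:
```python
from h import *
T=pickle.load(open("top0.pkl","rb"));S=pickle.load(open("side0.pkl","rb"))
A=np.array([(523,165),(590,157),(573,112),(505,118)])/5+[200,160]-.4
B=np.array([(157,440),(150,365),(246,355),(252,433)])/6+[205,110]-.4
for z in(46,50,54):print(z,"side",ray(S,A,z).round(1).tolist(),ray(S,A,z).mean(0).round(1),"top",ray(T,B,z).round(1).tolist(),ray(T,B,z).mean(0).round(1))
# carriage top outline side view (far-left,far-right wall,near-right,near-left)
C=np.array([(472,115),(613,102),(638,165),(490,180)])/5+[200,160]-.4
print("carr side",ray(S,C,44).round(1).tolist(),ray(S,C,44).mean(0))
for n,d in(("top",T),("side",S)):
  x0,y0,x1,y1=(205,110,265,210) if n=="top" else (280,160,380,220)
  im=d["image"].astype(int)
  m=((im.min(2)>(185 if n=="top" else 150))&(np.ptp(im,2)<60)).astype(np.uint8)[y0:y1,x0:x1]
  k,l,s,c=cv2.connectedComponentsWithStats(m)
  for i in range(1,k):
    if s[i,4]>40:
      r=cv2.minAreaRect((np.argwhere(l==i)[:,::-1]+[x0,y0]).astype(np.float32));print(n,s[i],r)
# pixel print of top carriage
g=T["image"].min(2)[160:194,222:256]
for r in g: print(' '.join('%3d'%v for v in r))
```

```text
46 side [[588.8, 122.7], [633.5, 128.4], [628.1, 183.1], [581.9, 179.5]] [608.1 153.4] top [[583.7, 176.5], [628.6, 181.7], [634.6, 125.7], [587.9, 121.3]] [608.7 151.3]
50 side [[588.3, 116.9], [632.8, 122.6], [627.4, 177.0], [581.3, 173.4]] [607.5 147.5] top [[582.8, 176.0], [627.5, 181.1], [633.5, 125.3], [587.0, 120.9]] [607.7 150.8]
54 side [[587.7, 111.1], [632.0, 116.7], [626.7, 170.9], [580.8, 167.4]] [606.8 141.5] top [[581.9, 175.4], [626.5, 180.6], [632.5, 124.8], [586.1, 120.5]] [606.7 150.3]
carr side [[560.2, 188.1], [656.9, 196.2], [664.2, 119.5], [566.2, 110.2]] [611.8532466  153.47739624]
top [  9  10  39  28 532] ((232.93687438964844, 133.2133026123047), (24.244558334350586, 36.98025131225586), 83.2901611328125)
top [ 27  51  19  29 295] ((241.0395965576172, 174.89602661132812), (27.065013885498047, 16.61712074279785), 84.2894058227539)
top [21 56  7 23 90] ((228.7926788330078, 177.1341552734375), (22.307172775268555, 4.858987808227539), 83.6598129272461)
side [   0    0  100   60 3910] ((329.5, 189.5), (59.0, 99.0), 90.0)
side [14 39 45  6 58] ((316.0204772949219, 
[... 4002 characters left out ...]
  74  81 132 153 166
127 149 168 144 132 137 151 106  97  59  55  69 104 183 188 155 120 123 125 102 101  75  76  77  80  80  82  81 133 136 134 138 144 168
129 151 169 138 134 132  71  69  63  60  76  70  73  74  77  80 130 135 134 135 133 136 132 134 132 136 134 133 137 131 133 131 143 170
118 155 171 139 132 133 118  84  82  81  82 133 135 132 131 132 131 134 136 135 135 135 132 134 132 132 132 131 134 136 132 134 134 171
117 140 169 170 133 131 131 134 130 135 132 133 132 132 134 131 131 134 137 134 136 132 132 131 134 137 133 131 131 138 132 132 135 169
109 144 168 170  82 129 133 131 135 134 132 132 133 133 136 132 135 133 135 132 137 134 136 134 132 134 135 135 134 134 135 134 134 151
```

Call:
servo_tool([
  {"dp":[0,-2,0],"twist":0,"hand":0},
  {"dp":[0,-7,0],"twist":0,"hand":0},
  {"dp":[0.5,-15,0],"twist":0,"hand":0},
  {"dp":[0.8,-26,0],"twist":0,"hand":0},
  {"dp":[1.2,-40,0],"twist":0,"hand":0},
  {"dp":[1.7,-57,0],"twist":0,"hand":0},
  {"dp":[2.3,-77,0],"twist":0,"hand":0},
  {"dp":[2.9,-99,0],"twist":0,"hand":0},
  {"dp":[3.5,-121,0],"twist":0,"hand":0},
  {"dp":[4.2,-143,0],"twist":0,"hand":0},
  {"dp":[4.8,-165,0],"twist":0,"hand":0},
  {"dp":[5.5,-187,0],"twist":0,"hand":0},
])

```text
t: 6.75
ee_pos: [483.4, -17.1, 85.4]
orientation: [-0.0, 1.0, 0.003, -0.0]
force: [0.8, 1.0, -4.1]
width: 14.2
gripper_force: 107.2
```

Call:
servo_tool([
  {"dp":[0.6,-22,0],"twist":-0.04,"hand":0},
  {"dp":[1.3,-44,0],"twist":-0.12,"hand":0},
  {"dp":[1.9,-66,0],"twist":-0.24,"hand":0},
  {"dp":[2.5,-86,0],"twist":-0.38,"hand":0},
  {"dp":[3.0,-104,0],"twist":-0.52,"hand":0},
  {"dp":[3.5,-120,0],"twist":-0.66,"hand":0},
  {"dp":[3.9,-133,0],"twist":-0.79,"hand":0},
  {"dp":[4.2,-143,0],"twist":-0.89,"hand":0},
  {"dp":[4.4,-150,0],"twist":-0.95,"hand":0},
  {"dp":[4.5,-155,0],"twist":-0.98,"hand":0},
  {"dp":[4.6,-157.5,0],"twist":-0.98,"hand":0},
  {"dp":[4.6,-158,0],"twist":-0.98,"hand":0},
])

```text
t: 8.25
ee_pos: [487.5, 138.9, 85.3]
orientation: [0.0, 0.999, 0.054, -0.0]
force: [-0.2, 0.5, -1.6]
width: 14.7
gripper_force: 107.1
```

Call:
servo_tool([
  {"dp":[0,0,1],"twist":0,"hand":0},
  {"dp":[0,0,3],"twist":0,"hand":0},
  {"dp":[0,0,6],"twist":0,"hand":0},
  {"dp":[0,0,10],"twist":0,"hand":0},
  {"dp":[0,0,12],"twist":0,"hand":0},
  {"dp":[0,0,12],"twist":0,"hand":0},
])

```text
t: 9.0
ee_pos: [487.3, 139.0, 73.0]
orientation: [-0.0, 0.999, 0.054, -0.0]
force: [0.2, -0.4, -3.3]
width: 14.5
gripper_force: 107.1
```

Run:
```python
from h import *
from rig import env,optics
d=optics.get_image("side");t=optics.get_image("top");s=env.sense();print(s["ee_pos"],s["orientation"],s["force"])
pickle.dump(d,open("s1.pkl","wb"));pickle.dump(t,open("t1.pkl","wb"))
a=cv2.resize(d["image"][150:220,270:370],None,fx=5,fy=5,interpolation=cv2.INTER_CUBIC);b=cv2.resize(t["image"][120:220,212:262],None,fx=5,fy=5,interpolation=cv2.INTER_CUBIC)
o=np.zeros((500,760,3),np.uint8);o[:350,:500]=a;o[:,510:]=b;cv2.imwrite("pics/n.png",o)
```

```text
[487.53829916 139.054495    73.2929937 ] [-7.69342299e-06  9.98543790e-01  5.39471873e-02  4.07149168e-07] [-0.35495381  0.12583683 -3.44658326]
```

View pics/n.png

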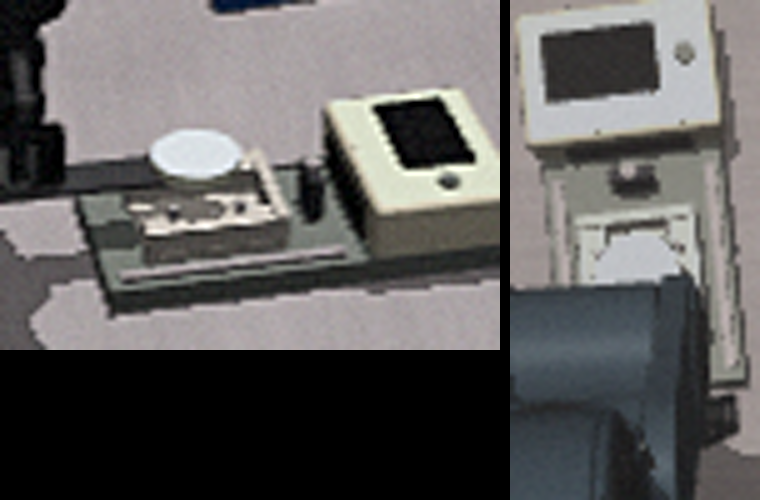

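The side view shows the disc hovering over the nest at crop (195,155), with the near pins at (175,213) and (240,205). The top view shows the disc's front arc with the rest hidden by the arm. I'll measure the disc in each view against the nest as seen in that same view.

Run:
```python
from h import *
S=pickle.load(open("s1.pkl","rb"));T=pickle.load(open("t1.pkl","rb"));T0=pickle.load(open("top0.pkl","rb"))
white=lambda i:(i.min(2)>185)
c,a,k=blob(S,white,(296,174,320,188));e=cv2.fitEllipse(k.astype(np.float32));print("side disc",c,a,e,ray(S,[c,e[0]],76.5))
print("exp px",proj(S,[[606.5,151,76.5]]),"exp z-2",proj(S,[[606.5,151,74.5]]))
# side grid near carriage
g=S["image"].min(2)[180:206,292:330]
for r in g: print(' '.join('%3d'%v for v in r))
print()
for r in T["image"].min(2)[160:180,222:256]: print(' '.join('%3d'%v for v in r))
u=lambda x,y,z:[607+x*.9942-y*.108,151+x*.108+y*.9942,z]
print("pins side(base/top)",proj(S,[u(x,y,z) for x,y in((-22.6,-28),(22.6,-28)) for z in(44,54)]).round(1).tolist())
print("near rail edge",proj(S,[u(-42,-42,44),u(53,-42,44),u(53,42,46)]).round(1).tolist())
print("top wall far edge",proj(T,[u(53,-42,46),u(53,42,46),u(-42,42,44),u(-42,-42,44)]).round(1).tolist())
print("disc top front exp",proj(T,[[607+30*np.cos(a),151+30*np.sin(a),76.5] for a in np.radians([-50,-25,6,40,70])]).round(1).tolist())
```

```text
side disc [308.97931034 180.2137931 ] 145 ((309.0627136230469, 180.22523498535156), (8.714473724365234, 19.049999237060547), 92.69781494140625) [[606.70034084 148.7040161 ]
 [606.96593491 148.6127075 ]]
exp px [[308.850046   179.83706955]] exp z-2 [[308.84222045 180.3489052 ]]
165 167 169 163 164 167 165 133 201 224 219 220 221 221 220 217 217 218 218 221 214 217 221 217 218 219 193 167 182 190 174 160 162 163 166 162 164 164
175 167 154 115 106 107  84  48 189 230 223 219 216 224 218 217 222 217 218 219 215 225 218 220 226 218 206 190 192 190 186 170 161 167 165 164 170 163
 44  51  44  51  48  50  53  47 113 208 231 225 218 219 220 220 219 218 217 221 222 221 221 222 229 155 163 202 165 173 194 175 162 162 173 154 136  93
 59  61  55  59  60  62  57  56  53 126 208 231 226 224 222 224 223 223 223 217 223 226 225 233 190 106 190 223 135 157 201 172 105  48  42  34  54  30
 56  66  60  61  59  65  61  62  43  44  91 187 226 232 229 225 222 229 223 228 230 230 207 128  55  59  49  54  43  87 174 210 144 110 127 126 133  97
 61  66  59  62  62  66  59  60  62  59  65  64  58  96 117 16
[... 5482 characters left out ...]
  54  54  55  55  53  51  54  57  52  46  56  59  59  57  58  48  55  98  96  78 127 150 164 118
 57  53  57  59  55  55  54  59  58  59  58  58  61  61  55  62  62  61  59  39  57  54  56  58  55  42  56  41  99  73 127 150 164 144
 63  63  60  60  62  64  60  60  62  62  61  57  64  65  63  63  61  60  64  40  55  61  58  55  58  41  54  40  67  74 126 149 165 139
pins side(base/top) [[303.9, 193.5], [303.9, 190.9], [317.4, 192.0], [317.4, 189.5]]
near rail edge [[298.8, 196.5], [327.4, 193.4], [321.6, 179.2]]
top wall far edge [[248.8, 160.6], [225.0, 163.1], [227.3, 189.5], [251.3, 187.0]]
disc top front exp [[244.0, 168.8], [241.1, 166.6], [236.5, 165.8], [231.7, 167.8], [229.0, 171.4]]
```

Call:
servo_tool([
  {"dp":[0.5,-0.5,0.5],"twist":0,"hand":0},
  {"dp":[0.9,-0.9,2],"twist":0,"hand":0},
  {"dp":[0.9,-0.9,4],"twist":0,"hand":0},
  {"dp":[0.9,-0.9,6],"twist":0,"hand":0},
  {"dp":[0.9,-0.9,8],"twist":0,"hand":0},
  {"dp":[0.9,-0.9,10],"twist":0,"hand":0},
  {"dp":[0.9,-0.9,12],"twist":0,"hand":0},
  {"dp":[0.9,-0.9,14],"twist":0,"hand":0},
  {"dp":[0.9,-0.9,15.5],"twist":0,"hand":0},
  {"dp":[0.9,-0.9,16.5],"twist":0,"hand":0},
  {"dp":[0.9,-0.9,16.5],"twist":0,"hand":0},
])

```text
t: 10.48
ee_pos: [488.3, 140.0, 56.8]
orientation: [-0.0, 0.999, 0.054, -0.0]
force: [0.4, -0.0, -3.1]
width: 14.4
gripper_force: 107.1
```

```bash
cat > look.py <<'E'
import sys
from h import *
from rig import env,optics
d=optics.get_image("side");s=env.sense();print(s["ee_pos"],s["orientation"],s["force"],s["t"])
pickle.dump(d,open(sys.argv[1]+".pkl","wb"))
c,a,k=blob(d,lambda i:i.min(2)>200,(294,172,324,194));print(c,a,cv2.fitEllipse(k.astype(np.float32)))
z=float(sys.argv[2]);print("exp",proj(d,[[607.5,151.5,z]]),ray(d,c,z))
cv2.imwrite("pics/%s.png"%sys.argv[1],cv2.resize(d["image"][155:215,280:360],None,fx=10,fy=10,interpolation=cv2.INTER_CUBIC))
E
python3 look.py m1 60
```

```text
[488.34301939 140.0338484   56.82762222] [-8.02169189e-06  9.98544608e-01  5.39320385e-02  1.27916224e-05] [-0.47794009 -0.41913677 -3.59908612] 10.525
[309.13740458 183.99236641] 131 ((309.224365234375, 184.0281982421875), (8.280056953430176, 17.68924331665039), 90.41499328613281)
exp [[309.07263156 183.94152834]] [[607.68310941 151.17870761]]
```

View pics/m1.png

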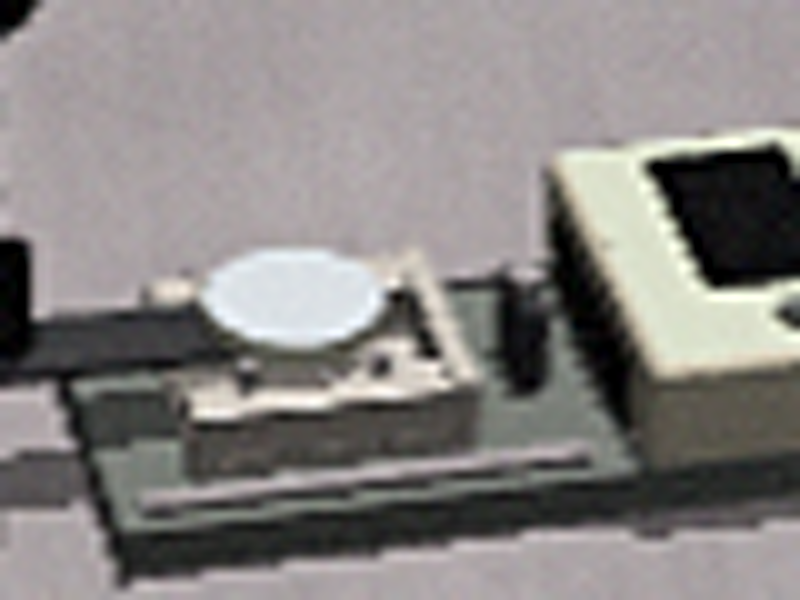

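The disc is flat, its centre at crop (292,297), with the near pins at (245,375) and (380,362) symmetric around it after allowing for skew. I'll lower it fully.

Call:
servo_tool([
  {"dp":[0,0,1],"twist":0,"hand":0},
  {"dp":[0,0,2.5],"twist":0,"hand":0},
  {"dp":[0,0,4],"twist":0,"hand":0},
  {"dp":[0,0,5],"twist":0,"hand":0},
  {"dp":[0,0,6],"twist":0,"hand":0},
  {"dp":[0,0,7],"twist":0,"hand":0},
  {"dp":[0,0,8],"twist":0,"hand":0},
  {"dp":[0,0,9.5],"twist":0,"hand":0},
  {"dp":[0,0,11],"twist":0,"hand":0},
  {"dp":[0,0,12.5],"twist":0,"hand":0},
  {"dp":[0,0,12.5],"twist":0,"hand":0},
  {"dp":[0,0,12.5],"twist":0,"hand":0},
])

```text
t: 12.02
ee_pos: [488.3, 140.0, 44.3]
orientation: [-0.0, 0.999, 0.054, 0.0]
force: [-0.1, 0.1, -2.7]
width: 14.7
gripper_force: 107.1
```

```bash
python3 look.py m2 54
```

```text
[488.38040746 140.02932507  44.34901397] [-1.55055138e-05  9.98544986e-01  5.39250193e-02  6.28109100e-05] [-0.1419286   0.53150427 -2.71669788] 12.075
[308.96376812 185.56521739] 138 ((308.9891052246094, 185.5308837890625), (8.853348731994629, 18.511795043945312), 87.84123229980469)
exp [[309.04886393 185.45712874]] [[607.15625314 150.87925196]]
```

View pics/m2.png

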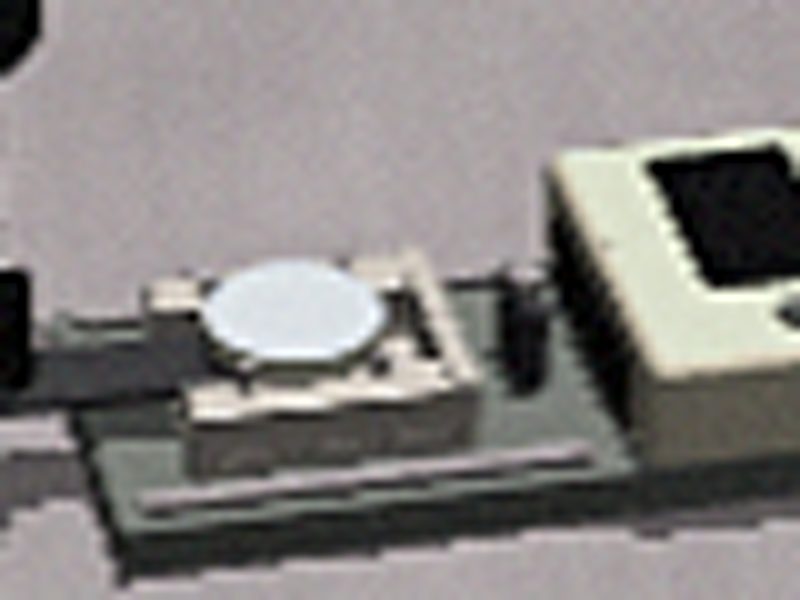

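The disc lies flat between the pins at crop (293,311), and the wrist load dropped by about the disc's weight. The stop's near-bottom corner is at about crop (511,391). I'll estimate the travel to the stop from it.

Run:
```python
from h import *
d=pickle.load(open("m2.pkl","rb"));u=np.array([.994,.108])
f=lambda p,z:(ray(d,[np.array(p)/10+[280,155]-.45],z)[0]-[607.5,151.5])@u
print("stop face x rel nest",f((511,391),20),f((545,390),20)-10,"wall outer (53)",f((480,380),46),f((425,250),46))
```

```text
stop face x rel nest 71.70810413735276 73.0008938948478 wall outer (53) 53.29878105805853 53.26330897539459
```

Call:
servo_tool([
  {"dp":[1,0,0],"twist":0,"hand":0},
  {"dp":[3,0,0],"twist":0,"hand":0},
  {"dp":[5,0,0],"twist":0,"hand":0},
  {"dp":[7,0,0],"twist":0,"hand":0},
  {"dp":[9,0,0],"twist":0,"hand":0},
  {"dp":[11,0,0],"twist":0,"hand":0},
  {"dp":[13,0,0],"twist":0,"hand":0},
  {"dp":[15,0,0],"twist":0,"hand":0},
  {"dp":[16.5,0,0],"twist":0,"hand":0},
  {"dp":[17.5,0,0],"twist":0,"hand":0},
  {"dp":[18,0,0],"twist":0,"hand":0},
])

```text
t: 13.45
ee_pos: [506.2, 142.0, 44.3]
orientation: [-0.0, 0.999, 0.054, -0.0]
force: [0.4, 0.1, -2.8]
width: 14.6
gripper_force: 107.1
```

Call:
servo_tool([
  {"dp":[0.5,0,0],"twist":0,"hand":0},
  {"dp":[1,0,0],"twist":0,"hand":0},
  {"dp":[1.5,0,0],"twist":0,"hand":0},
  {"dp":[2,0,0],"twist":0,"hand":0},
  {"dp":[2.5,0,0],"twist":0,"hand":0},
  {"dp":[3,0,0],"twist":0,"hand":0},
  {"dp":[3.5,0,0],"twist":0,"hand":0},
  {"dp":[4,0,0],"twist":0,"hand":0},
  {"dp":[4.5,0,0],"twist":0,"hand":0},
  {"dp":[5,0,0],"twist":0,"hand":0},
  {"dp":[5.5,0,0],"twist":0,"hand":0},
  {"dp":[6,0,0],"twist":0,"hand":0},
])

```text
t: 14.95
ee_pos: [511.1, 142.5, 44.2]
orientation: [0.0, 0.999, 0.054, -0.001]
force: [-2.4, -0.8, -1.2]
width: 14.7
gripper_force: 107.1
```

Call:
servo_tool([
  {"dp":[1,0,0],"twist":0,"hand":0},
  {"dp":[2,0,0],"twist":0,"hand":0},
  {"dp":[3,0,0],"twist":0,"hand":0},
  {"dp":[4,0,0],"twist":0,"hand":0},
  {"dp":[5,0,0],"twist":0,"hand":0},
  {"dp":[6,0,0],"twist":0,"hand":0},
  {"dp":[7,0,0],"twist":0,"hand":0},
  {"dp":[8,0,0],"twist":0,"hand":0},
  {"dp":[9,0,0],"twist":0,"hand":0},
  {"dp":[10,0,0],"twist":0,"hand":0},
  {"dp":[11,0,0],"twist":0,"hand":0},
  {"dp":[12,0,0],"twist":0,"hand":0},
])

```text
t: 16.45
ee_pos: [524.1, 143.9, 44.3]
orientation: [-0.0, 0.999, 0.054, -0.0]
force: [-3.2, 0.8, -2.6]
width: 14.8
gripper_force: 107.1
```

Call:
servo_tool([
  {"dp":[0.3,0,0],"twist":0,"hand":0},
  {"dp":[0.6,0,0],"twist":0,"hand":0},
  {"dp":[0.9,0,0],"twist":0,"hand":0},
  {"dp":[1.2,0,0],"twist":0,"hand":0},
  {"dp":[1.5,0,0],"twist":0,"hand":0},
  {"dp":[1.8,0,0],"twist":0,"hand":0},
])

```text
t: 17.2
ee_pos: [525.9, 144.1, 44.3]
orientation: [-0.0, 0.999, 0.054, -0.0]
force: [-3.5, -0.8, -3.1]
width: 14.7
gripper_force: 107.1
```

Call:
servo_tool([
  {"dp":[0.25,0,0],"twist":0,"hand":0},
  {"dp":[0.5,0,0],"twist":0,"hand":0},
  {"dp":[0.75,0,0],"twist":0,"hand":0},
  {"dp":[1.0,0,0],"twist":0,"hand":0},
  {"dp":[1.25,0,0],"twist":0,"hand":0},
  {"dp":[1.5,0,0],"twist":0,"hand":0},
])

```text
t: 17.95
ee_pos: [527.4, 144.3, 44.3]
orientation: [-0.0, 0.999, 0.054, 0.0]
force: [-2.7, 0.9, -3.2]
width: 14.6
gripper_force: 107.1
```

Call:
servo_tool([
  {"dp":[0.25,0,0],"twist":0,"hand":0},
  {"dp":[0.5,0,0],"twist":0,"hand":0},
  {"dp":[0.75,0,0],"twist":0,"hand":0},
  {"dp":[1.0,0,0],"twist":0,"hand":0},
  {"dp":[1.25,0,0],"twist":0,"hand":0},
  {"dp":[1.5,0,0],"twist":0,"hand":0},
])

```text
t: 18.7
ee_pos: [528.9, 144.4, 44.3]
orientation: [-0.0, 0.999, 0.054, -0.0]
force: [-3.8, 1.2, -3.9]
width: 14.4
gripper_force: 107.1
```

Call:
servo_tool([
  {"dp":[0.25,0,0],"twist":0,"hand":0},
  {"dp":[0.5,0,0],"twist":0,"hand":0},
  {"dp":[0.75,0,0],"twist":0,"hand":0},
  {"dp":[1.0,0,0],"twist":0,"hand":0},
  {"dp":[1.25,0,0],"twist":0,"hand":0},
  {"dp":[1.5,0,0],"twist":0,"hand":0},
])

```text
t: 19.45
ee_pos: [530.4, 144.6, 44.3]
orientation: [0.0, 0.999, 0.054, 0.0]
force: [-3.1, 1.2, -2.7]
width: 14.6
gripper_force: 107.1
```

Call:
servo_tool([
  {"dp":[0.25,0,0],"twist":0,"hand":0},
  {"dp":[0.5,0,0],"twist":0,"hand":0},
  {"dp":[0.75,0,0],"twist":0,"hand":0},
  {"dp":[1.0,0,0],"twist":0,"hand":0},
  {"dp":[1.25,0,0],"twist":0,"hand":0},
  {"dp":[1.5,0,0],"twist":0,"hand":0},
])

```text
t: 20.2
ee_pos: [531.5, 144.7, 44.3]
orientation: [0.0, 0.999, 0.054, -0.0]
force: [-4.9, 1.3, -2.3]
width: 14.9
gripper_force: 107.1
```

Call:
servo_tool([
  {"dp":[0.2,0,0],"twist":0,"hand":0},
  {"dp":[0.4,0,0],"twist":0,"hand":0},
  {"dp":[0.4,0,0],"twist":0,"hand":0},
])

```text
t: 20.58
ee_pos: [531.4, 144.7, 44.3]
orientation: [0.0, 0.999, 0.054, -0.001]
force: [-5.2, -0.1, -1.2]
width: 14.7
gripper_force: 107.2
```

Call:
servo_tool([
  {"dp":[0.2,0,0],"twist":0,"hand":0},
  {"dp":[0.4,0,0],"twist":0,"hand":0},
  {"dp":[0.6,0,0],"twist":0,"hand":0},
  {"dp":[0.6,0,0],"twist":0,"hand":0},
])

```text
t: 21.08
ee_pos: [531.4, 144.7, 44.2]
orientation: [0.0, 0.999, 0.054, -0.001]
force: [-6.3, 0.5, 0.0]
width: 14.6
gripper_force: 107.3
```

Call:
servo_tool([
  {"dp":[0.3,0,0],"twist":0,"hand":0},
  {"dp":[0.6,0,0],"twist":0,"hand":0},
  {"dp":[0.9,0,0],"twist":0,"hand":0},
  {"dp":[1.2,0,0],"twist":0,"hand":0},
  {"dp":[1.2,0,0],"twist":0,"hand":0},
])

```text
t: 21.7
ee_pos: [531.4, 144.8, 44.2]
orientation: [0.0, 0.999, 0.054, -0.003]
force: [-9.2, -0.5, 2.0]
width: 14.5
gripper_force: 107.4
```

Call:
servo_tool([
  {"dp":[0.2,0,0],"twist":0,"hand":0},
  {"dp":[0.4,0,0],"twist":0,"hand":0},
  {"dp":[0.4,0,0],"twist":0,"hand":0},
  {"dp":[0.4,0,0],"twist":0,"hand":0},
  {"dp":[0.4,0,0],"twist":0,"hand":0},
  {"dp":[0.4,0,0],"twist":0,"hand":0},
  {"dp":[0.4,0,0],"twist":0,"hand":0},
  {"dp":[0.4,0,0],"twist":0,"hand":0},
  {"dp":[0.4,0,0],"twist":0,"hand":0},
  {"dp":[0.4,0,0],"twist":0,"hand":0},
  {"dp":[0.4,0,0],"twist":0,"hand":0},
  {"dp":[0.4,0,0],"twist":0,"hand":0},
])

```text
t: 23.2
ee_pos: [531.4, 144.8, 44.3]
orientation: [0.0, 0.999, 0.054, -0.003]
force: [-8.6, -0.6, 1.7]
width: 14.8
gripper_force: 107.5
```

```bash
python3 look.py m3 54
```

```text
[531.37086163 144.7611205   44.23284361] [ 1.27989712e-04  9.98537804e-01  5.39732067e-02 -3.02159897e-03] [-10.00846646   0.02165021   1.48751083] 23.25
[314.8976378  184.92913386] 127 ((314.8955383300781, 184.94203186035156), (8.488959312438965, 16.457761764526367), 90.85450744628906)
exp [[309.04886393 185.45712874]] [[627.10862025 153.05128811]]
```

View pics/m3.png

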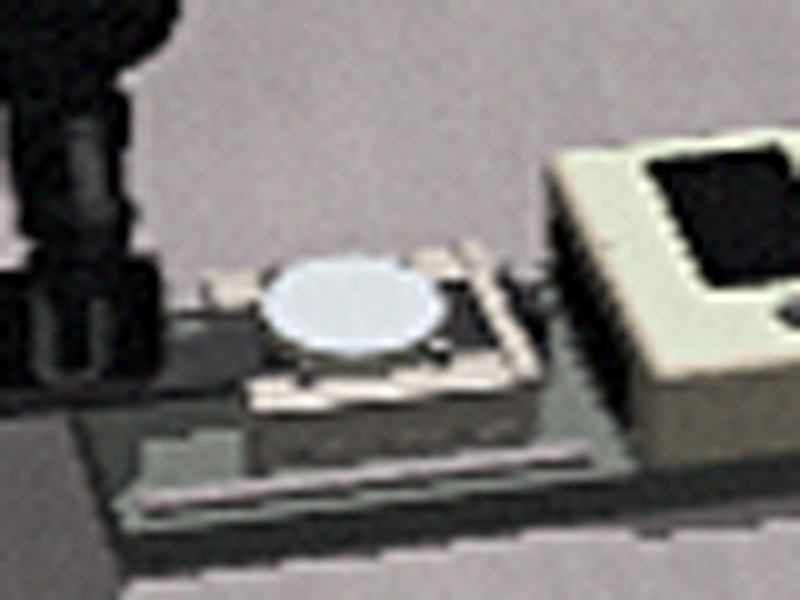

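The carriage wall, at crop (510,320), has reached the stop, and the disc is flat at (353,305). The load held at about 9–10 N for over a second. I'll draw the blade out.

Call:
servo_tool([
  {"dp":[-1,0,0],"twist":0,"hand":0},
  {"dp":[-2,0,0],"twist":0,"hand":0},
  {"dp":[-3,0,0],"twist":0,"hand":0},
  {"dp":[-4,0,0],"twist":0,"hand":0},
  {"dp":[-6,0,0],"twist":0,"hand":0},
  {"dp":[-9,0,0],"twist":0,"hand":0},
  {"dp":[-13,0,0],"twist":0,"hand":0},
  {"dp":[-18,0,0],"twist":0,"hand":0},
  {"dp":[-24,0,0],"twist":0,"hand":0},
  {"dp":[-30,0,0],"twist":0,"hand":0},
  {"dp":[-36,0,0],"twist":0,"hand":0},
  {"dp":[-42,0,0],"twist":0,"hand":0},
])

```text
t: 24.75
ee_pos: [492.3, 140.5, 44.3]
orientation: [0.0, 0.999, 0.054, 0.0]
force: [0.1, 0.1, -2.8]
width: 14.7
gripper_force: 107.1
```

Call:
servo_tool([
  {"dp":[-7,0,0],"twist":0,"hand":0},
  {"dp":[-15,0,0],"twist":0,"hand":0},
  {"dp":[-25,0,0],"twist":0,"hand":0},
  {"dp":[-36,0,0],"twist":0,"hand":0},
  {"dp":[-48,0,0],"twist":0,"hand":0},
  {"dp":[-60,0,0],"twist":0,"hand":0},
  {"dp":[-72,0,0],"twist":0,"hand":0},
  {"dp":[-84,0,0],"twist":0,"hand":0},
  {"dp":[-96,0,0],"twist":0,"hand":0},
  {"dp":[-105,0,0],"twist":0,"hand":0},
  {"dp":[-111,0,0],"twist":0,"hand":0},
  {"dp":[-113,0,0],"twist":0,"hand":0},
])

```text
t: 26.25
ee_pos: [380.1, 128.3, 44.3]
orientation: [-0.0, 0.999, 0.054, -0.0]
force: [0.0, 0.0, -1.2]
width: 15.0
gripper_force: 107.2
```

```bash
python3 look.py m4 54
python3 - <<'E'
from h import *
d=pickle.load(open("m4.pkl","rb"))
from rig import optics
t=optics.get_image("top")
o=np.zeros((600,800,3),np.uint8);o[:540,:]=cv2.resize(d["image"][130:265,180:380],(800,540));
cv2.imwrite("pics/r.png",o)
print(proj(d,[[520,142,20],[520,142,0]]))
E
```

```text
[380.127681   128.29253756  44.30933621] [-1.62426502e-06  9.98544886e-01  5.39268956e-02 -3.32725670e-05] [ 0.19788237 -0.07224067 -3.11021533] 26.3
[314.86507937 184.96031746] 126 ((314.85028076171875, 184.97061157226562), (8.425819396972656, 16.457962036132812), 91.43487548828125)
exp [[309.04886393 185.45712874]] [[626.98118993 152.87401193]]
[[283.00387358 196.75373292]
 [283.10469549 201.65576701]]
```

View pics/r.png

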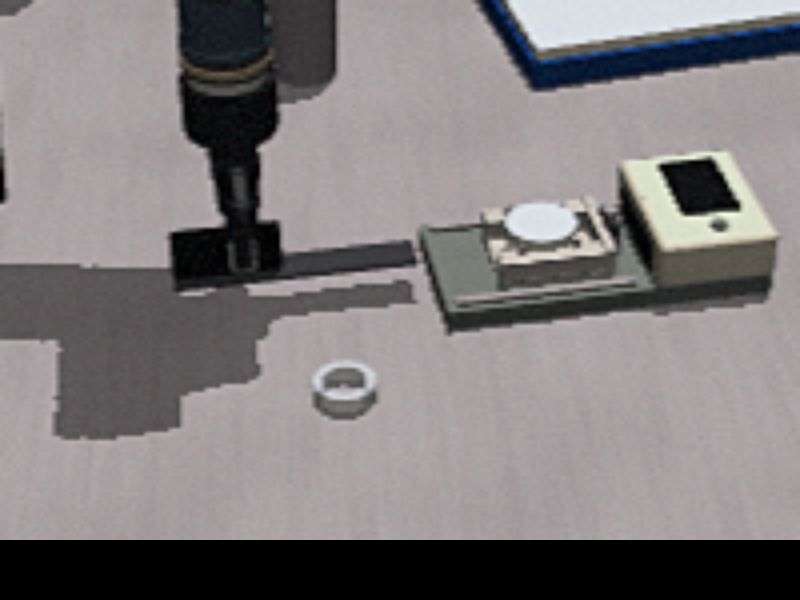

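The disc and carriage stayed put, with the disc at (540,222). The blade's nose at (412,253) is short of the base edge at (420,235), and the bench below is free. I'll lower the lifter and release it.

Call:
servo_tool([
  {"dp":[0,0,2],"twist":0,"hand":0},
  {"dp":[-1,0,6],"twist":0,"hand":0},
  {"dp":[-2,0,11],"twist":0,"hand":0},
  {"dp":[-3,0,16],"twist":0,"hand":0},
  {"dp":[-3,0,21],"twist":0,"hand":0},
  {"dp":[-3,0,26],"twist":0,"hand":0},
  {"dp":[-3,0,29],"twist":0,"hand":0},
  {"dp":[-3,0,31],"twist":0,"hand":0},
  {"dp":[-3,0,32.5],"twist":0,"hand":0},
  {"dp":[-3,0,33.5],"twist":0,"hand":0},
  {"dp":[-3,0,34],"twist":0,"hand":0},
  {"dp":[-3,0,34],"twist":0,"hand":0},
])

```text
t: 27.85
ee_pos: [377.4, 128.0, 10.5]
orientation: [0.0, 0.999, 0.054, 0.0]
force: [0.3, -0.2, 1.9]
width: 14.6
gripper_force: 108.0
```

Call:
servo_tool([
  {"dp":[0,0,0],"twist":0,"hand":16},
  {"dp":[0,0,0],"twist":0,"hand":20},
  {"dp":[0,0,0],"twist":0,"hand":26},
  {"dp":[0,0,0],"twist":0,"hand":34},
  {"dp":[0,0,0],"twist":0,"hand":44},
  {"dp":[0,0,0],"twist":0,"hand":50},
  {"dp":[0,0,0],"twist":0,"hand":50},
])

```text
t: 28.72
ee_pos: [377.3, 128.0, 10.3]
orientation: [-0.0, 0.999, 0.054, -0.0]
force: [-0.7, -1.0, -0.9]
width: 49.9
gripper_force: 0.0
```

Call:
servo_tool([
  {"dp":[0,0,-8],"twist":0,"hand":50},
  {"dp":[0,0,-20],"twist":0,"hand":50},
  {"dp":[0,0,-35],"twist":0,"hand":50},
  {"dp":[0,0,-50],"twist":0,"hand":50},
  {"dp":[0,0,-70],"twist":0,"hand":50},
  {"dp":[0,0,-90],"twist":0,"hand":50},
  {"dp":[0,0,-110],"twist":0,"hand":50},
  {"dp":[0,0,-115],"twist":0,"hand":50},
  {"dp":[0,0,-115],"twist":0,"hand":50},
])

```text
t: 29.85
ee_pos: [377.4, 128.0, 125.8]
orientation: [-0.0, 0.999, 0.054, 0.001]
force: [-0.0, 0.2, 0.3]
width: 50.0
gripper_force: 0.0
```

```bash
python3 look.py m5 54
python3 - <<'E'
from h import *
d=pickle.load(open("m5.pkl","rb"))
cv2.imwrite("pics/f.png",cv2.resize(d["image"][130:265,180:380],(800,540)))
E
```

```text
[377.14210294 127.98432891 125.31746191] [-5.63593105e-06  9.98544510e-01  5.39338593e-02 -9.02512062e-06] [-0.48773466 -0.30010239  0.30753197] 29.9
[314.92  184.984] 125 ((314.8901062011719, 184.98255920410156), (8.422100067138672, 16.3570613861084), 91.06211853027344)
exp [[309.04886393 185.45712874]] [[627.14709706 152.71762171]]
```

View pics/f.png

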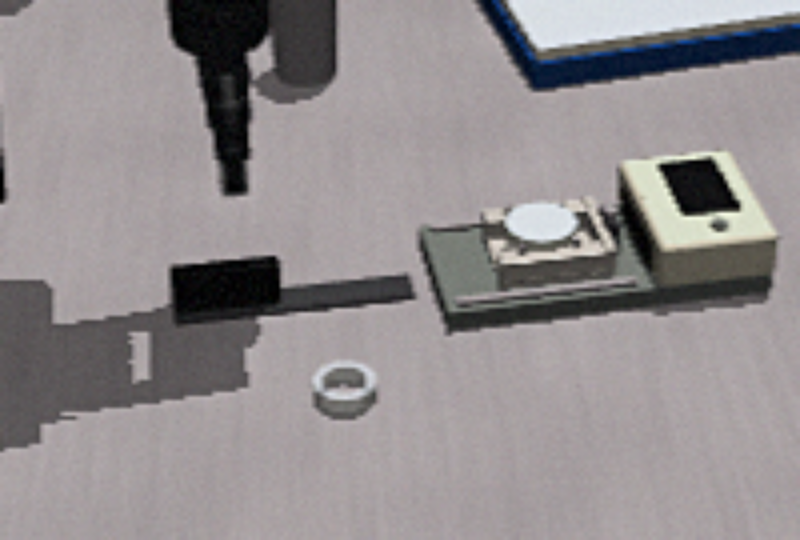

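The lifter lies flat on the bench with its handle at (225,288) and nose at (412,287), clear of the reader. The disc is flat in the nest at (540,222) and the gripper is clear of everything.

```bash
python3 -c "
from rig import order;print(order.finish_job())"
```

```text
the job is handed in; nothing more can be done
None
```

The job is handed in but no verdict came back: the disc lies flat in the nest, the carriage was pressed home at about 9–10 N for over a second, and the lifter lies flat on the bench, clear of the reader.

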